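# Pack up the display bracket with spacers

## Robot

A 6-joint arm with a two-finger parallel gripper is mounted at the origin on the work surface. World frame = base frame: x ahead of the robot, y to its left, z up, the work surface at z = 0. Lengths are in m, angles in rad, forces in N, time in s.
With the tool pointing down it reaches from about 0.375 to 0.975 m from the base axis. Payload 3.8 kg.
Tool frame: the origin (TCP) lies midway between the tips of the shut fingers; the grasp point (between the pads) lies 19 mm behind it; z points along the fingers, y is the direction in which the jaws open and shut (so a half turn about z gives the same grasp; the last joint's range is limited). The gripper opens to 85 mm and grips with 20 to 120 N. Pads are 22 mm wide; open, the fingers measure 114 mm over their backs; the gripper's body (76 mm by 85 mm) begins 54 mm behind the grasp point. The pads swing forward as they close: fully open they stand 13 mm farther back than shut.
Start: joints at [-1.38, 0.264, 1.604, -0, 1.274, -0.037], TCP at [0.152, -0.658, 0.231] pointing down, gripper open.
Joint ranges: [-2.63, 2.63], [-0.94, 2.18], [0.31, 2.57], [-1.31, 4.45], [0, 2.66], [-2.55, 2.55]. Speed limits (rad/s): [2.57, 2.57, 3.14, 3.14, 3.14, 3.14].

## Interface

Orientations are given as a rotation vector (axis times angle).
In Python, from workcell import bot gives the robot as it stands.
- The arm moves only by the shell command python3 -m inch 'ROWS' [FORCE]. ROWS is JSON, a list of rows, each an object of numbers: "dx", "dy", "dz": the shift along the tool's x, y, z in m; "ax", "ay", "az": the turn, a rotation vector about the tool's x, y, z in degrees; "fingers": the opening, from -1 (shut) to 1 (fully open). A call has 1 to 20 rows; each row is the pose to reach, as a shift and turn from the pose measured when the call began, along the tool's axes at that moment; what a row does not reach only later rows make up. A row lasts 1/8 s, in which the tool goes at most 62.5 mm and 10.7 degrees, less where a joint would pass 70% of its speed; a pose out of reach is approached as far as the arm can. A call with a gripper value outside its range is refused whole. The fingers move at their own pace and stop on an object; FORCE is the grip in N (left out, the last holds). Time passes only in rows, so rows that repeat a pose let the fingers close. It gives the time, the measured TCP pose, the force and the opening at its end, in the units of the state.
- bot.read_state(): the state, without advancing time (a new reading comes with each control period).
- bot.read_camera(name): name is "scene" or "top"; returns (picture, depth): 400x640x3 uint8, blue, green, red; 400x640 float32, m along the optical axis (not along the pixel's ray), 0 where there is no reading.
- bot.get_calibration(name): a dict with "intrinsics" (3x3 intrinsics, pixels), "distortion" ([k1, k2, p1, p2, k3] as OpenCV has them; the pictures are not rectified), "view" (4x4, takes a point from world to camera coordinates). Camera axes: x right, y down, z forward; pixel columns grow to the right and rows downward; lengths in m; the calibration is good to about 2 mm. A picture is of the moment at which its call begins. get_calibration takes no time and is no camera call.
- bot.finish_job(): hands the job in, once; it reports no verdict.
Trained networks look in the newest picture that a camera, given by its name, has taken for a name from the list of things; names that differ only in an ending like _2 or _b are one class to them, and where a whole thing is asked for, a point or a joint stands for the part that bears it (a point fixed in the world has none). Each returns a list of dicts, best first, with "p" (0 to 1); they miss things now and then, are a little off and sometimes report something else, mostly with a low value. They report only what shows in the picture. A call takes as long as a camera call. They do not tell look-alikes from the thing itself.
- bot.masks_of(camera, thing): "region" (400x640 bool, what is visible of it) and "box" ([left, top, right, bottom] in pixels, round what is visible of it).
The state is a dict: "time": time; "q": joint angles; "joint_vel": joint speeds; "joint_torque": joint torques, N m; "tool_pos": TCP position; "tcp_rot": TCP orientation; "wrist_force": force on the tool from outside, world axes, zero at the start; "torque": the same for the moment, N m; "width": opening from 0.0 (shut) to 1.0 (fully open).
Only numpy, scipy, OpenCV 4.12 (cv2) and the standard library are available. Lean on these libraries where they do the work, as an engineer would, in place of code of your own. Each camera call takes 0.05 s, during which the arm holds its last target. There are 200 camera calls.

## Task

Pack the U-shaped steel bracket with the two coloured spacers that together come flush with the tops of its two upright flanges, so that a display lens can later lie level across it. Lay them flat one on the other, in either order, centred between the flanges and with their long side running from flange to flange. Leave the third spacer where it lies.

Things in the scene. Friction and masses are not known exactly. Their poses are not given: they have to be found in the camera images.
- fixture: a fixed black base plate, 150 x 90 mm and 9 mm thick, with four brass screw heads, carrying a dull steel U-shaped bracket, open at the top and sides. Origin at the centre of the base's underside, on the table; x runs from flange to flange, y along the flanges, z up. The other, L-shaped bracket on the table is not part of the job.
- seat (a point): centre of the bracket's floor (98 x 64 mm), on its upper face, 12 mm above the table; axes as the base plate's. At x = +46 and -46 mm from it stand the two upright flanges, 6 mm thick, 64 mm wide, their tops 38 mm above this floor; 86 mm clear between them.
- spacer_green: a green plastic spacer plate, 54 x 40 mm and 12 mm thick, lying flat on the table; two small dark dots on its face. Origin at the centre of the block (half its thickness above what it lies on); x along its 54 mm length, y along its 40 mm width, z up.
- spacer_yellow: a yellow plastic spacer plate, 54 x 40 mm and 18 mm thick, lying flat on the table; two small dark dots on its face. Origin at the centre of the block (half its thickness above what it lies on); x along its 54 mm length, y along its 40 mm width, z up.
- spacer_blue: a blue plastic spacer plate, 54 x 40 mm and 26 mm thick, lying flat on the table; two small dark dots on its face. Origin at the centre of the block (half its thickness above what it lies on); x along its 54 mm length, y along its 40 mm width, z up.
Not all that is in view belongs to the job. What is meant by the spacer_blue is not turquoise, and is the larger of those in its own colour.

How it is judged:
At the end, for the whole second after the job is handed in: The green and blue spacers lie at rest one on the other on the bracket's floor, in either order, their top flush with the flanges (within 2.5 mm in height), each within 15 mm of the floor's centre, flat within 10 degrees and with its length within 15 degrees of the line from flange to flange (horizontal distance between each of spacer_green, spacer_blue and seat below 0.015 m and angle between the z axis of each of spacer_green, spacer_blue and the z axis of fixture, either way round below 0.18 rad and angle between the x axis of each of spacer_green, spacer_blue and the x axis of fixture, either way round below 0.26 rad and linear speed of each of spacer_green, spacer_blue below 0.02 m/s and ((z of spacer_blue in the frame of seat between 0.0105 and 0.0155 m and z of spacer_green in the frame of seat between 0.0295 and 0.0345 m) or (z of spacer_green in the frame of seat between 0.0035 and 0.0085 m and z of spacer_blue in the frame of seat between 0.0225 and 0.0275 m))); the robot touches nothing.
It fails at once if the yellow spacer is moved more than 30 mm from where it lay (distance of spacer_yellow from where it was at the start of the episode above 0.03 m).
It also fails if it takes over 56 s, if anything falls off the work surface, if the arm or the gripper's body presses on something with over 40 N, if the wrist force passes 120 N, or if a joint passes its speed limit or range.

## Working session

There is one attempt and no reset: what is moved stays moved. The work goes in short steps, Python scripts to look and compute and a shell command to move; the robot and the scene stay as the last step left them, time stands still between calls to the robot, and variables do not carry over. Pictures are saved under pics/ and viewed, about 8 in all and at most 12, crops included, and the job is handed in when it is done.

```bash
mkdir -p pics; cat > h.py <<'E'
import numpy as np, cv2
from scipy.spatial.transform import Rotation as R
from workcell import bot
def pts(cam, depth, mask):
    c=bot.get_calibration(cam); K=np.array(c["intrinsics"]);V=np.array(c["view"]);D=np.array(c["distortion"])
    v,u=np.nonzero(mask&(depth>0)); z=depth[v,u]
    n=cv2.undistortPoints(np.c_[u,v].astype(np.float64)[:,None],K,D)[:,0]
    P=np.c_[n*z[:,None],z]
    return (P-V[:3,3])@V[:3,:3]
def rect(P,h):
    "top-face points -> centre, long-axis yaw deg, size"
    q=(P[:,:2]*1000).astype(np.float32); (c,s,a)=cv2.minAreaRect(q)
    if s[0]<s[1]: a+=90
    return np.round(np.array(c),1),round((a+90)%180-90,1),np.round(s,1)
def look(cam,thing):
    im,d=bot.read_camera(cam)
    return im,d,bot.masks_of(cam,thing)
E
python3 - <<'E'
from h import *
for cam in ("top","scene"):
    im,d=bot.read_camera(cam); cv2.imwrite(f"pics/{cam}0.png",im)
    for t in ("fixture","seat","spacer_green","spacer_blue","spacer_yellow"):
        for m in bot.masks_of(cam,t)[:4]:
            P=pts(cam,d,m["region"])
            if len(P)<20: continue
            zt=np.percentile(P[:,2],90); T=P[abs(P[:,2]-zt)<.004]
            print(cam,t,round(m["p"],2),np.round(m["box"]),"ztop",round(zt*1000,1),*rect(T,0), len(T))
s=bot.read_state();print(s["time"],s["tool_pos"],s["tcp_rot"]); print(R.from_rotvec(s["tcp_rot"]).as_matrix().round(3))
E
```

```text
top fixture 0.91 [160. 176. 212. 262.] ztop 25.0 [530.5 217. ] 5.1 [97.3 63.8] 54
top seat 0.94 [158. 176. 215. 263.] ztop 25.6 [530.5 217. ] 5.1 [97.3 63.8] 55
top spacer_green 0.67 [426. 222. 460. 260.] ztop 13.5 [ 485.7 -235.2] -20.4 [41.3 54.5] 658
top spacer_blue 0.98 [387. 134. 411. 168.] ztop 27.5 [ 646.8 -162.8] 3.4 [52.4 39.5] 578
top spacer_blue 0.71 [344. 171. 374. 196.] ztop 21.5 [584.6 -95.7] 50.9 [41.  30.7] 369
top spacer_blue 0.58 [430. 164. 463. 204.] ztop 27.8 [ 590.5 -247.5] -17.0 [41.1 55.1] 632
top spacer_yellow 0.67 [333. 232. 364. 270.] ztop 19.6 [472.8 -67.6] 15.0 [53.9 39.9] 650
top spacer_yellow 0.36 [427. 221. 458. 257.] ztop 13.5 [ 485.7 -235.2] -20.4 [41.2 54.5] 658
scene fixture 0.73 [350. 268. 469. 371.] ztop 43.1 [531.8 222.8] 0.4 [99.1 63.9] 269
scene seat 0.68 [348. 267. 467. 372.] ztop 43.2 [531.8 222.8] 0.4 [99.1 63.9] 267
scene spacer_green 0.7 [280. 132. 298. 147.] ztop 14.9 [ 484.7 -234.6] -22.5 [41.3 52.5] 281
scene spacer_blue 0.88 [266. 183. 286. 205.] ztop 22.2 [583.3 -95.3] 52.4 [43.1 30.6] 272
scene spacer_blue 0.79 [214. 169. 247. 199.] ztop 28.4 [ 646.2 -161.7] 4.6 [52.2 42.7] 420
scene spacer_blue 0.79 [232. 140. 261. 163.] ztop 28.8 [ 587.7 -245.9] -17.1 [44.4 53.9] 324
scene spacer_yellow 0.64 [320. 171. 358. 198.] ztop 20.3 [472.3 -66.6] 15.5 [54.5 40.3] 425
0.6 [ 0.15245617 -0.65756458  0.23131114] [ 3.12119514e+00  3.57083940e-01 -8.05082203e-07]
[[ 0.974  0.226  0.   ]
 [ 0.226 -0.974 -0.   ]
 [-0.     0.    -1.   ]]
```

View pics/top0.png

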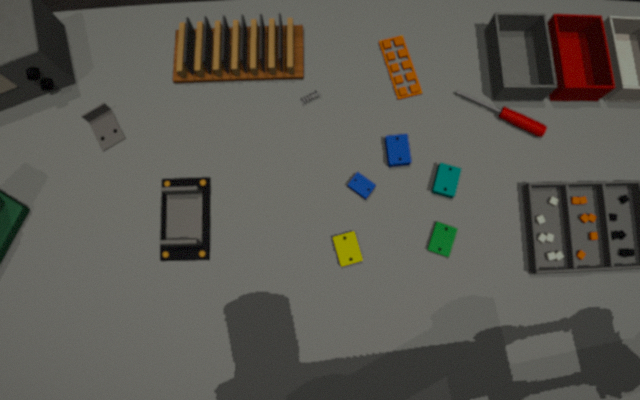

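View pics/scene0.png

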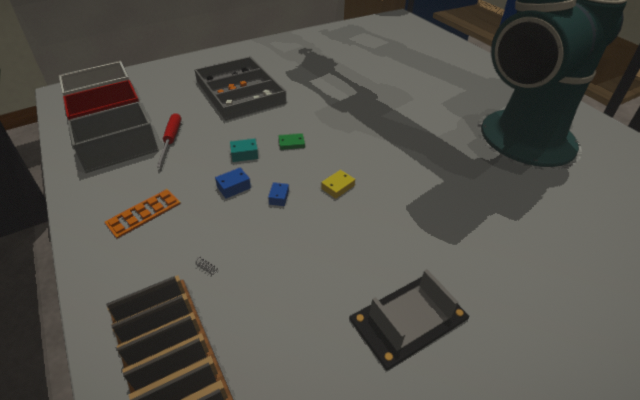

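```bash
cat >> h.py <<'E'
def go(x,y,z,yaw):
    "print tool-frame shift for world TCP target (mm, deg)"
    s=bot.read_state(); M=R.from_rotvec(s["tcp_rot"]); p=np.array(s["tool_pos"])
    d=M.inv().apply(np.array([x,y,z])/1000-p)
    T=R.from_euler("z",yaw,degrees=True)*R.from_rotvec([np.pi,0,0])
    print("t",round(s["time"],2),"d",d.round(4),"a",np.degrees((M.inv()*T).as_rotvec()).round(1),"F",np.round(s["wrist_force"],1),"w",round(s["width"],3))
E
python3 - <<'E'
from h import *
for cam in ("top","scene"):
    im,d=bot.read_camera(cam)
    P=pts(cam,d,np.ones(d.shape,bool))
    P=P[(abs(P[:,0]-.531)<.11)&(abs(P[:,1]-.22)<.085)]
    for lo,hi in ((.005,.020),(.005,.06),(.045,.056)):
        Q=P[(P[:,2]>lo)&(P[:,2]<hi)]
        if len(Q)>5: print(cam,lo,hi,len(Q),*rect(Q,0),np.round(np.median(Q[:,2])*1000,1))
go(646,-162,130,4)
E
```

```text
top 0.005 0.02 3611 [533.  203.6] 0.6 [151.1 125.9] 9.9
top 0.005 0.06 4075 [533.  203.6] 0.6 [151.1 125.9] 10.3
top 0.045 0.056 283 [532.9 221.7] 0.6 [99.5 64.8] 49.3
scene 0.005 0.02 4675 [531.6 222.2] 0.6 [150.8  90.6] 11.2
scene 0.005 0.06 6062 [531.6 222.2] 0.6 [150.8  90.6] 12.3
scene 0.045 0.056 565 [531.3 222.4] 0.3 [99.8 64.3] 50.3
t 0.7 d [ 0.5927 -0.3713  0.1013] a [0.  0.  9.1] F [-0.4  0.6  0.5] w 1.0
```

```bash
python3 -m inch '[{"dx":0.593,"dy":-0.371,"dz":0.1,"az":9,"fingers":1},{"dx":0.593,"dy":-0.371,"dz":0.1,"az":9},{"dx":0.593,"dy":-0.371,"dz":0.1,"az":9},{"dx":0.593,"dy":-0.371,"dz":0.1,"az":9},{"dx":0.593,"dy":-0.371,"dz":0.1,"az":9},{"dx":0.593,"dy":-0.371,"dz":0.1,"az":9},{"dx":0.593,"dy":-0.371,"dz":0.1,"az":9},{"dx":0.593,"dy":-0.371,"dz":0.1,"az":9},{"dx":0.593,"dy":-0.371,"dz":0.1,"az":9},{"dx":0.593,"dy":-0.371,"dz":0.1,"az":9},{"dx":0.593,"dy":-0.371,"dz":0.1,"az":9},{"dx":0.593,"dy":-0.371,"dz":0.1,"az":9},{"dx":0.593,"dy":-0.371,"dz":0.1,"az":9},{"dx":0.593,"dy":-0.371,"dz":0.1,"az":9}]' 50
python3 - <<'E'
from h import *
go(646,-162,4,4)
E
```

```text
t 0.7 d [ 0.5927 -0.3713  0.2273] a [0.  0.  9.1] F [-0.4  0.6  0.5] w 1.0invalid input at $[0]: expected keys dx, dy, dz, ax, ay, az, fingers
```

```bash
python3 -m inch '[{"dx":0.593,"dy":-0.371,"dz":0.1,"ax":0,"ay":0,"az":9,"fingers":1},{"dx":0.593,"dy":-0.371,"dz":0.1,"ax":0,"ay":0,"az":9,"fingers":1},{"dx":0.593,"dy":-0.371,"dz":0.1,"ax":0,"ay":0,"az":9,"fingers":1},{"dx":0.593,"dy":-0.371,"dz":0.1,"ax":0,"ay":0,"az":9,"fingers":1},{"dx":0.593,"dy":-0.371,"dz":0.1,"ax":0,"ay":0,"az":9,"fingers":1},{"dx":0.593,"dy":-0.371,"dz":0.1,"ax":0,"ay":0,"az":9,"fingers":1},{"dx":0.593,"dy":-0.371,"dz":0.1,"ax":0,"ay":0,"az":9,"fingers":1},{"dx":0.593,"dy":-0.371,"dz":0.1,"ax":0,"ay":0,"az":9,"fingers":1},{"dx":0.593,"dy":-0.371,"dz":0.1,"ax":0,"ay":0,"az":9,"fingers":1},{"dx":0.593,"dy":-0.371,"dz":0.1,"ax":0,"ay":0,"az":9,"fingers":1},{"dx":0.593,"dy":-0.371,"dz":0.1,"ax":0,"ay":0,"az":9,"fingers":1},{"dx":0.593,"dy":-0.371,"dz":0.1,"ax":0,"ay":0,"az":9,"fingers":1},{"dx":0.593,"dy":-0.371,"dz":0.1,"ax":0,"ay":0,"az":9,"fingers":1},{"dx":0.593,"dy":-0.371,"dz":0.1,"ax":0,"ay":0,"az":9,"fingers":1}]' 50
python3 - <<'E'
from h import *
go(646,-162,4,4)
E
```

```text
time: 2.45
tool_pos: [0.6454, -0.1635, 0.1314]
tcp_rot: [3.139, 0.11, -0.001]
wrist_force: [0.0, -0.8, -0.7]
width: 0.998
t 2.45 d [ 0.0008 -0.0015  0.1274] a [0. 0. 0.] F [ 0.  -0.8 -0.7] w 0.998
```

```bash
python3 -m inch '[{"dx":0.001,"dy":-0.001,"dz":0.06,"ax":0,"ay":0,"az":0,"fingers":1},{"dx":0.001,"dy":-0.001,"dz":0.1,"ax":0,"ay":0,"az":0,"fingers":1},{"dx":0.001,"dy":-0.001,"dz":0.126,"ax":0,"ay":0,"az":0,"fingers":1},{"dx":0.001,"dy":-0.001,"dz":0.126,"ax":0,"ay":0,"az":0,"fingers":1},{"dx":0.001,"dy":-0.001,"dz":0.126,"ax":0,"ay":0,"az":0,"fingers":-1},{"dx":0.001,"dy":-0.001,"dz":0.126,"ax":0,"ay":0,"az":0,"fingers":-1},{"dx":0.001,"dy":-0.001,"dz":0.126,"ax":0,"ay":0,"az":0,"fingers":-1},{"dx":0.001,"dy":-0.001,"dz":0.126,"ax":0,"ay":0,"az":0,"fingers":-1},{"dx":0.001,"dy":-0.001,"dz":0.126,"ax":0,"ay":0,"az":0,"fingers":-1},{"dx":0.001,"dy":-0.001,"dz":0.126,"ax":0,"ay":0,"az":0,"fingers":-1},{"dx":0.001,"dy":-0.001,"dz":0.126,"ax":0,"ay":0,"az":0,"fingers":-1}]' 50
python3 - <<'E'
from h import *
go(532,222,130,.6)
E
```

```text
time: 3.82
tool_pos: [0.6479, -0.1631, 0.0077]
tcp_rot: [3.138, 0.11, 0.004]
wrist_force: [-1.8, -0.7, 7.5]
width: 0.453
t 3.83 d [-0.0883 -0.392  -0.1233] a [ 0.1 -0.2  3.4] F [-1.8 -0.7  7.5] w 0.453
```

```bash
python3 -m inch '[{"dx":0,"dy":0,"dz":-0.06,"ax":0,"ay":0,"az":0,"fingers":-1},{"dx":0,"dy":0,"dz":-0.122,"ax":0,"ay":0,"az":0,"fingers":-1},{"dx":-0.088,"dy":-0.392,"dz":-0.122,"ax":0,"ay":0,"az":3.4,"fingers":-1},{"dx":-0.088,"dy":-0.392,"dz":-0.122,"ax":0,"ay":0,"az":3.4,"fingers":-1},{"dx":-0.088,"dy":-0.392,"dz":-0.122,"ax":0,"ay":0,"az":3.4,"fingers":-1},{"dx":-0.088,"dy":-0.392,"dz":-0.122,"ax":0,"ay":0,"az":3.4,"fingers":-1},{"dx":-0.088,"dy":-0.392,"dz":-0.122,"ax":0,"ay":0,"az":3.4,"fingers":-1},{"dx":-0.088,"dy":-0.392,"dz":-0.122,"ax":0,"ay":0,"az":3.4,"fingers":-1},{"dx":-0.088,"dy":-0.392,"dz":-0.122,"ax":0,"ay":0,"az":3.4,"fingers":-1},{"dx":-0.088,"dy":-0.392,"dz":-0.122,"ax":0,"ay":0,"az":3.4,"fingers":-1},{"dx":-0.088,"dy":-0.392,"dz":-0.122,"ax":0,"ay":0,"az":3.4,"fingers":-1}]'
python3 - <<'E'
from h import *
go(532,222,20,.6)
im,d=bot.read_camera("scene"); cv2.imwrite("pics/s1.png",cv2.resize(im[150:400,200:520],None,fx=2,fy=2))
for m in bot.masks_of("scene","spacer_blue"):
    P=pts("scene",d,m["region"]); print(round(m["p"],2),m["box"],P.mean(0).round(3),P.min(0).round(3),P.max(0).round(3))
E
```

```text
time: 5.2
tool_pos: [0.5323, 0.2215, 0.1286]
tcp_rot: [3.139, 0.018, 0.004]
wrist_force: [0.3, -0.6, -1.3]
width: 0.452
t 5.2 d [-0.0006 -0.0007  0.1086] a [ 0.1 -0.2  0. ] F [ 0.3 -0.6 -1.3] w 0.452
0.93 [400.2, 236.7, 442.2, 287.8] [0.542 0.222 0.142] [ 0.394  0.12  -0.001] [0.559 0.243 0.196]
0.84 [263.8, 185.2, 287.1, 206.9] [ 0.587 -0.089  0.018] [ 0.56  -0.117  0.   ] [ 0.608 -0.069  0.024]
0.74 [229.6, 136.0, 257.7, 162.9] [ 0.59  -0.239  0.022] [ 0.545 -0.306 -0.001] [ 0.619 -0.218  0.03 ]
```

View pics/s1.png

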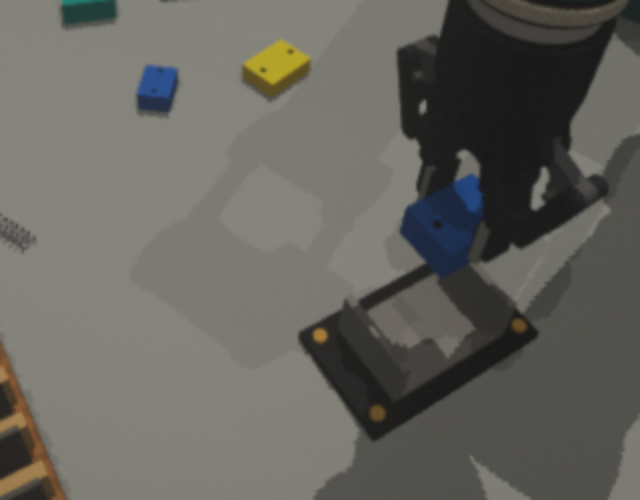

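The blue block is held level above the bracket, at about (445,225) in the crop. I'll lower it, release it and rise.

```bash
python3 -m inch '[{"dx":-0.0005,"dy":-0.0005,"dz":0.05,"ax":0,"ay":0,"az":0,"fingers":-1},{"dx":-0.0005,"dy":-0.0005,"dz":0.085,"ax":0,"ay":0,"az":0,"fingers":-1},{"dx":-0.0005,"dy":-0.0005,"dz":0.1,"ax":0,"ay":0,"az":0,"fingers":-1},{"dx":-0.0005,"dy":-0.0005,"dz":0.108,"ax":0,"ay":0,"az":0,"fingers":-1},{"dx":-0.0005,"dy":-0.0005,"dz":0.109,"ax":0,"ay":0,"az":0,"fingers":-1},{"dx":-0.0005,"dy":-0.0005,"dz":0.109,"ax":0,"ay":0,"az":0,"fingers":-1}]'
```

```text
time: 6.05
tool_pos: [0.5336, 0.2215, 0.0209]
tcp_rot: [3.14, 0.015, 0.008]
wrist_force: [0.6, 0.8, -0.5]
width: 0.453
```

```bash
python3 -m inch '[{"dx":-0.001,"dy":0,"dz":0.001,"ax":0,"ay":0,"az":0,"fingers":-1},{"dx":-0.001,"dy":0,"dz":0.001,"ax":0,"ay":0,"az":0,"fingers":0.3},{"dx":-0.001,"dy":0,"dz":0.001,"ax":0,"ay":0,"az":0,"fingers":1},{"dx":-0.001,"dy":0,"dz":0.001,"ax":0,"ay":0,"az":0,"fingers":1},{"dx":-0.001,"dy":0,"dz":0.001,"ax":0,"ay":0,"az":0,"fingers":1},{"dx":-0.001,"dy":0,"dz":0.001,"ax":0,"ay":0,"az":0,"fingers":1},{"dx":-0.001,"dy":0,"dz":-0.05,"ax":0,"ay":0,"az":0,"fingers":1},{"dx":-0.001,"dy":0,"dz":-0.11,"ax":0,"ay":0,"az":0,"fingers":1},{"dx":-0.001,"dy":0,"dz":-0.11,"ax":0,"ay":0,"az":0,"fingers":1}]'
python3 - <<'E'
from h import *
go(485,-235,130,-21)
E
```

```text
time: 7.18
tool_pos: [0.5368, 0.2234, 0.1376]
tcp_rot: [-3.139, -0.015, -0.026]
wrist_force: [0.5, 0.3, 0.5]
width: 1.002
t 7.17 d [-0.0562  0.4579  0.0055] a [-0.3 -0.9 21.5] F [0.5 0.3 0.5] w 1.002
```

```bash
python3 -m inch '[{"dx":-0.056,"dy":0.458,"dz":0.005,"ax":-0.3,"ay":-0.9,"az":21.5,"fingers":1},{"dx":-0.056,"dy":0.458,"dz":0.005,"ax":-0.3,"ay":-0.9,"az":21.5,"fingers":1},{"dx":-0.056,"dy":0.458,"dz":0.005,"ax":-0.3,"ay":-0.9,"az":21.5,"fingers":1},{"dx":-0.056,"dy":0.458,"dz":0.005,"ax":-0.3,"ay":-0.9,"az":21.5,"fingers":1},{"dx":-0.056,"dy":0.458,"dz":0.005,"ax":-0.3,"ay":-0.9,"az":21.5,"fingers":1},{"dx":-0.056,"dy":0.458,"dz":0.005,"ax":-0.3,"ay":-0.9,"az":21.5,"fingers":1},{"dx":-0.056,"dy":0.458,"dz":0.005,"ax":-0.3,"ay":-0.9,"az":21.5,"fingers":1},{"dx":-0.056,"dy":0.458,"dz":0.005,"ax":-0.3,"ay":-0.9,"az":21.5,"fingers":1},{"dx":-0.056,"dy":0.458,"dz":0.005,"ax":-0.3,"ay":-0.9,"az":21.5,"fingers":1},{"dx":-0.056,"dy":0.458,"dz":0.005,"ax":-0.3,"ay":-0.9,"az":21.5,"fingers":1},{"dx":-0.056,"dy":0.458,"dz":0.005,"ax":-0.3,"ay":-0.9,"az":21.5,"fingers":1}]'
python3 - <<'E'
from h import *
go(485,-235,5,-21)
for cam in ("scene","top"):
    im,d=bot.read_camera(cam)
    if cam=="scene": cv2.imwrite("pics/s2.png",cv2.resize(im[120:400,180:520],None,fx=2,fy=2))
    P=pts(cam,d,np.ones(d.shape,bool)); P=P[(abs(P[:,0]-.532)<.041)&(abs(P[:,1]-.222)<.04)&(P[:,2]>.028)&(P[:,2]<.06)]
    Q=P[abs(P[:,2]-np.median(P[:,2]))<.004]
    print(cam,len(P),np.median(P[:,2]),*rect(Q,0))
E
```

```text
time: 8.55
tool_pos: [0.4851, -0.2338, 0.1301]
tcp_rot: [-3.089, 0.569, 0.001]
wrist_force: [0.6, 1.2, -0.4]
width: 0.999
t 8.55 d [0.0004 0.0012 0.1251] a [-0.   0.   0.1] F [ 0.6  1.2 -0.4] w 0.999
scene 1137 0.038686597653864264 [531.7 222.4] 0.2 [55.6 40.1]
top 742 0.03728073131694067 [532.9 220.9] 1.6 [54.7 40.5]
```

View pics/s2.png

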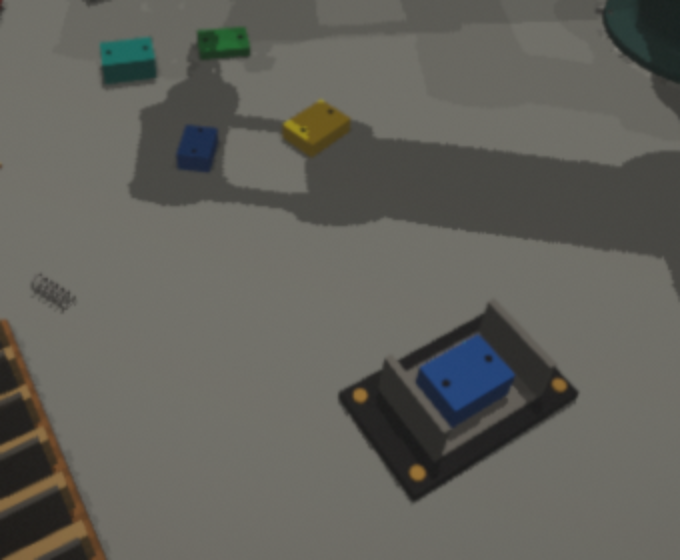

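Blue sits centred and square in the bracket, at crop (465,380), and green is undisturbed at crop (222,42). Next I'll grip green.

```bash
python3 -m inch '[{"dx":0,"dy":0.001,"dz":0.06,"ax":0,"ay":0,"az":0,"fingers":1},{"dx":0,"dy":0.001,"dz":0.1,"ax":0,"ay":0,"az":0,"fingers":1},{"dx":0,"dy":0.001,"dz":0.124,"ax":0,"ay":0,"az":0,"fingers":1},{"dx":0,"dy":0.001,"dz":0.124,"ax":0,"ay":0,"az":0,"fingers":1},{"dx":0,"dy":0.001,"dz":0.124,"ax":0,"ay":0,"az":0,"fingers":0.1},{"dx":0,"dy":0.001,"dz":0.124,"ax":0,"ay":0,"az":0,"fingers":0.1},{"dx":0,"dy":0.001,"dz":0.124,"ax":0,"ay":0,"az":0,"fingers":0.1},{"dx":0,"dy":0.001,"dz":0.124,"ax":0,"ay":0,"az":0,"fingers":0.1}]' 50
python3 - <<'E'
from h import *
go(485,-235,5,-21)
E
```

```text
time: 9.65
tool_pos: [0.4854, -0.2351, 0.0071]
tcp_rot: [-3.09, 0.569, -0.002]
wrist_force: [-0.7, -0.5, -0.2]
width: 0.549
t 9.65 d [-0.0004  0.      0.0021] a [-0.  -0.1  0.1] F [-0.7 -0.5 -0.2] w 0.549
```

```bash
python3 -m inch '[{"dx":0,"dy":0,"dz":0.003,"ax":0,"ay":0,"az":0,"fingers":0.1},{"dx":0,"dy":0,"dz":0.003,"ax":0,"ay":0,"az":0,"fingers":-1},{"dx":0,"dy":0,"dz":0.003,"ax":0,"ay":0,"az":0,"fingers":-1},{"dx":0,"dy":0,"dz":0.003,"ax":0,"ay":0,"az":0,"fingers":-1},{"dx":0,"dy":0,"dz":0.003,"ax":0,"ay":0,"az":0,"fingers":-1},{"dx":0,"dy":0,"dz":0.003,"ax":0,"ay":0,"az":0,"fingers":-1}]' 50
```

```text
time: 10.4
tool_pos: [0.4857, -0.2353, 0.0043]
tcp_rot: [3.09, -0.569, 0.003]
wrist_force: [-0.3, -0.5, 2.2]
width: 0.45
```

```bash
python3 - <<'E'
from h import *
go(532,222,150,.6)
E
```

```text
t 10.4 d [-0.1193 -0.4439 -0.1458] a [  0.   -0.1 -21.5] F [-0.3 -0.5  2.2] w 0.45
```

```bash
python3 -m inch '[{"dx":0,"dy":0,"dz":-0.04,"ax":0,"ay":0,"az":0,"fingers":-1},{"dx":0,"dy":0,"dz":-0.1,"ax":0,"ay":0,"az":0,"fingers":-1},{"dx":0,"dy":0,"dz":-0.146,"ax":0,"ay":0,"az":0,"fingers":-1},{"dx":-0.119,"dy":-0.444,"dz":-0.146,"ax":0,"ay":0,"az":-21.5,"fingers":-1},{"dx":-0.119,"dy":-0.444,"dz":-0.146,"ax":0,"ay":0,"az":-21.5,"fingers":-1},{"dx":-0.119,"dy":-0.444,"dz":-0.146,"ax":0,"ay":0,"az":-21.5,"fingers":-1},{"dx":-0.119,"dy":-0.444,"dz":-0.146,"ax":0,"ay":0,"az":-21.5,"fingers":-1},{"dx":-0.119,"dy":-0.444,"dz":-0.146,"ax":0,"ay":0,"az":-21.5,"fingers":-1},{"dx":-0.119,"dy":-0.444,"dz":-0.146,"ax":0,"ay":0,"az":-21.5,"fingers":-1},{"dx":-0.119,"dy":-0.444,"dz":-0.146,"ax":0,"ay":0,"az":-21.5,"fingers":-1},{"dx":-0.119,"dy":-0.444,"dz":-0.146,"ax":0,"ay":0,"az":-21.5,"fingers":-1},{"dx":-0.119,"dy":-0.444,"dz":-0.146,"ax":0,"ay":0,"az":-21.5,"fingers":-1},{"dx":-0.119,"dy":-0.444,"dz":-0.146,"ax":0,"ay":0,"az":-21.5,"fingers":-1}]'
python3 - <<'E'
from h import *
go(532,222,43,.6)
im,d=bot.read_camera("scene"); cv2.imwrite("pics/s3.png",cv2.resize(im[150:400,200:520],None,fx=2,fy=2))
E
```

```text
time: 12.02
tool_pos: [0.5318, 0.2207, 0.1495]
tcp_rot: [3.14, 0.017, 0.0]
wrist_force: [0.8, 0.3, -0.4]
width: 0.45
t 12.03 d [ 0.0002 -0.0015  0.1065] a [ 0.1 -0.   0. ] F [ 0.8  0.3 -0.4] w 0.45
```

View pics/s3.png

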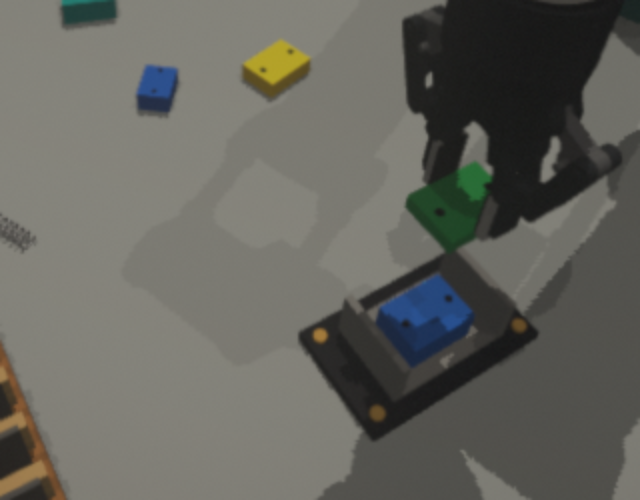

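Green is held level at crop (450,205), above blue at (425,320). I'll lower it onto blue.

```bash
python3 -m inch '[{"dx":0,"dy":-0.0015,"dz":0.05,"ax":0,"ay":0,"az":0,"fingers":-1},{"dx":0,"dy":-0.0015,"dz":0.085,"ax":0,"ay":0,"az":0,"fingers":-1},{"dx":0,"dy":-0.0015,"dz":0.098,"ax":0,"ay":0,"az":0,"fingers":-1},{"dx":0,"dy":-0.0015,"dz":0.105,"ax":0,"ay":0,"az":0,"fingers":-1},{"dx":0,"dy":-0.0015,"dz":0.107,"ax":0,"ay":0,"az":0,"fingers":-1},{"dx":0,"dy":-0.0015,"dz":0.107,"ax":0,"ay":0,"az":0,"fingers":-1}]'
```

```text
time: 12.82
tool_pos: [0.5331, 0.2221, 0.044]
tcp_rot: [3.141, 0.015, 0.004]
wrist_force: [1.0, 0.3, -0.5]
width: 0.445
```

```bash
python3 -m inch '[{"dx":-0.001,"dy":0,"dz":0.0015,"ax":0,"ay":0,"az":0,"fingers":-1},{"dx":-0.001,"dy":0,"dz":0.0015,"ax":0,"ay":0,"az":0,"fingers":-1},{"dx":-0.001,"dy":0,"dz":0.0015,"ax":0,"ay":0,"az":0,"fingers":0.3},{"dx":-0.001,"dy":0,"dz":0.0015,"ax":0,"ay":0,"az":0,"fingers":1},{"dx":-0.001,"dy":0,"dz":0.0015,"ax":0,"ay":0,"az":0,"fingers":1},{"dx":-0.001,"dy":0,"dz":0.0015,"ax":0,"ay":0,"az":0,"fingers":1},{"dx":-0.001,"dy":0,"dz":0.0015,"ax":0,"ay":0,"az":0,"fingers":1},{"dx":-0.001,"dy":0,"dz":-0.05,"ax":0,"ay":0,"az":0,"fingers":1},{"dx":-0.001,"dy":0,"dz":-0.11,"ax":0,"ay":0,"az":0,"fingers":1},{"dx":-0.001,"dy":0.2,"dz":-0.15,"ax":0,"ay":0,"az":0,"fingers":1},{"dx":-0.001,"dy":0.2,"dz":-0.15,"ax":0,"ay":0,"az":0,"fingers":1},{"dx":-0.001,"dy":0.2,"dz":-0.15,"ax":0,"ay":0,"az":0,"fingers":1},{"dx":-0.001,"dy":0.2,"dz":-0.15,"ax":0,"ay":0,"az":0,"fingers":1},{"dx":-0.001,"dy":0.2,"dz":-0.15,"ax":0,"ay":0,"az":0,"fingers":1}]'
python3 - <<'E'
from h import *
for cam in ("scene","top"):
    im,d=bot.read_camera(cam)
    if cam=="scene": cv2.imwrite("pics/s4.png",cv2.resize(im[150:400,200:520],None,fx=2,fy=2))
    P=pts(cam,d,np.ones(d.shape,bool)); P=P[(abs(P[:,0]-.532)<.041)&(abs(P[:,1]-.222)<.04)&(P[:,2]>.042)&(P[:,2]<.07)]
    print(cam,len(P),np.percentile(P[:,2],[10,50,90]),*rect(P,0))
    for m in bot.masks_of(cam,"spacer_yellow")[:2]:
        Q=pts(cam,d,m["region"]); print(round(m["p"],2),m["box"],np.median(Q,0).round(3))
E
```

```text
time: 14.58
tool_pos: [0.5338, 0.0215, 0.1943]
tcp_rot: [3.141, 0.011, 0.005]
wrist_force: [0.2, 1.3, -0.7]
width: 1.0
scene 1124 [0.04826054 0.05072861 0.05199567] [538.8 223.1] 0.6 [68.7 39.8]
0.78 [318.2, 170.8, 356.1, 196.1] [ 0.477 -0.061  0.019]
top 152 [0.04553241 0.04908634 0.05101043] [532.8 204.7] -4.4 [ 9.  54.3]
0.8 [333.2, 232.3, 364.4, 267.5] [ 0.472 -0.067  0.018]
0.47 [178.0, 177.9, 213.0, 261.5] [0.519 0.192 0.01 ]
```

View pics/s4.png

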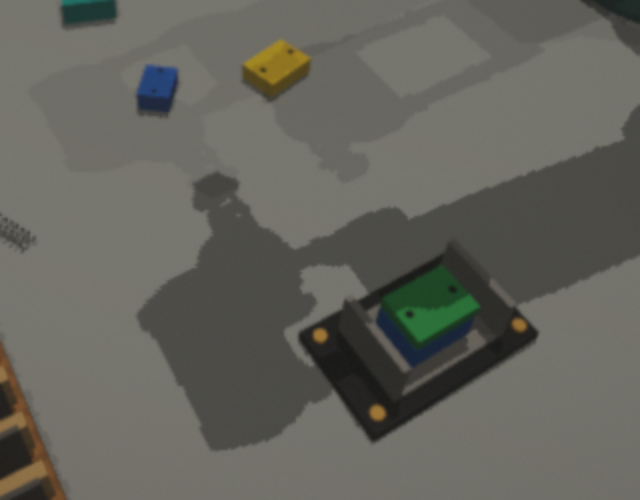

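The green plate lies flat on blue at crop (428,305), square to the flanges. That rectangle fit also picked up flange points, so I'll check green by its own mask and then hand in.

```bash
python3 - <<'E'
from h import *
im,d=bot.read_camera("scene")
m=bot.masks_of("scene","spacer_green")[0]
P=pts("scene",d,m["region"]); P=P[(abs(P[:,2]-.0505)<.004)&(abs(P[:,0]-.532)<.034)]
c,a,s=rect(P,0); print(round(m["p"],2),c,a,s,np.median(P[:,2]))
if np.hypot(*(c-[532,222]))<8 and abs(a)<8: bot.finish_job(); print("done")
E
```

```text
0.6 [531.7 223. ] 0.6 [54.5 40.2] 0.050833499880109836
the job is handed in; nothing more can be done
done
```

I placed the blue spacer (26 mm) on the bracket floor and the green one (12 mm) on top of it, then handed the job in at about 15 s of the 56 s allowed. The hand-in reports no verdict, so what follows is from my own last checks.

- **Green:** it lies about 1 mm from the measured seat centre at (532, 222) mm. It is turned 0.6°, the same as the bracket.
- **Height:** the stack's top is 50.8 mm above the table, against 50 mm nominal for the flange tops (the camera reads the flange tops at 50.3 mm).
- **Blue:** before green went on, both cameras put it within about 1.5 mm of the centre and within 2° of the flange-to-flange line. Green hid most of it afterwards, so I did not measure it again.
- **Yellow:** it shows no sign of having moved. The top camera reads it at the same place as at the start, to about 1 mm.
- **Gripper:** it was open and well clear of everything at hand-in.

**Checks that disagreed:** one check of the finished stack included flange points (scene camera) and was partly blocked by the arm (top camera), so I discarded it. I then checked green again with its own mask in the scene camera only.

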